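# Turn the spares carousel to the serial connector

### The arm

A 7-joint arm with a two-finger parallel gripper is mounted at the origin on the work surface. World frame = base frame: x ahead of the robot, y to its left, z up, the work surface at z = 0. Lengths are in m, angles in rad, forces in N, time in s.
With the tool pointing down it reaches from about 0.425 to 0.95 m from the base axis. Payload 4.7 kg.
Tool frame: the origin (TCP) lies between the finger pads; the fingertips stand 25 mm ahead of it and the grasp point (between the pads) lies 6 mm ahead of it; z points along the fingers, y is the line along which they close (so a half turn about z gives the same grasp; the last joint's range is limited). The gripper opens to 85 mm and grips with 20 to 120 N. Pads are 22 mm wide; open, the fingers measure 114 mm over their backs; the gripper's body (76 mm by 85 mm) begins 54 mm behind the grasp point. The pads swing forward as they close: fully open they stand 13 mm farther back than shut.
Start: joints at [-1.135, 0.469, -0.049, 1.532, 0.024, 1.141, -0.082], TCP at [0.303, 0.603, 0.256] pointing down, gripper open.
Joint ranges: [-2.59, 2.59], [-0.33, 1.99], [-1.39, 1.29], [0.1, 2.45], [-1.04, 4.18], [0.21, 1.99], [-2.66, 2.66]. Speed limits (rad/s): [2.57, 2.57, 3.14, 3.14, 3.14, 3.14, 3.14].

### API

Orientations are given as a 3x3 rotation matrix whose columns are the frame's x, y, z axes.
In Python, from rig import * gives the robot as it stands. Calls block until the motion is done:
- movep(position, orientation): joint-space move of the TCP to a pose.
- move_l(position, attitude=None, feed=0.15, until_force=None): straight line of the TCP; attitude=None keeps the orientation; feed is the mean speed in m/s. With until_force (N) it stops when the force on the tool has changed by that much, and returns True; else False.
- move_joints(angles): joint-space move.
- command_gripper(opening, newtons=None): finger opening in m; newtons is the grip in N (None keeps the last); returns when the fingers have stopped.
- sleep(seconds).
- inverse_kinematics(position, orientation): joint angles nearest the present ones, or None.
- sense(): the state.
- camera(name): name is "scene" or "top"; returns (picture, depth): 480x640x3 uint8, red, green, blue; 480x640 float32, m along the optical axis (not along the pixel's ray), 0 where there is no reading.
- camera_params(name): a dict with "K" (3x3 intrinsics, pixels), "position" and "rotation" of the camera in the world. Camera axes: x right, y down, z forward; pixel columns grow to the right and rows downward; lengths in m; the calibration is good to about 2 mm. A picture is of the moment at which its call begins. camera_params takes no time and is no camera call.
A pose or a line that the arm cannot do raises Unreachable and nothing moves.
- finish_job(): hands the job in; it is judged then, once.
The state is a dict: "time_s": time; "joint_pos": joint angles; "qd": joint speeds; "joint_efforts": joint torques, N m; "position": TCP position; "tcp_rot": TCP orientation; "wrist_force": force on the tool from outside, world axes, zero at the start; "ft_torque": the same for the moment, N m; "finger_gap": finger opening in m; "gripper_force": force on a finger pad.
Only numpy, scipy, OpenCV 4.12 (cv2) and the standard library are available. Lean on these libraries where they do the work, as an engineer would, in place of code of your own. Each camera call takes 0.05 s, during which the arm holds its last target. There are 200 camera calls.

### The job

Turn the round spares carousel by gently pushing the blue posts on its rim sideways with closed fingertips, until the beige connector with the orange label stands at the front, in line with the yellow arrow on the carousel's foot. Do not grip the posts, do not touch or lift any of the four spares on the carousel, and leave the other things on the bench where they are. Finish with the carousel at rest and the hand clear.

Things in the scene. Friction and masses are not known exactly. Their poses are not given: they have to be found in the camera images.
- foot: fixed dark steel foot of the carousel: disc 180 mm across, 20 mm high, with a tongue 50 mm wide along its own -x that ends in a block 34 mm high, 138 to 195 mm from the axis, just outside the turntable. On the block a yellow arrow, 22 mm wide, points to the axis: the front. Origin at the underside's centre, on bench and turning axis; z up. The tongue points within 30 degrees of world -x, to the robot's side
- turntable: white round plate, 260 mm across, 14 mm thick, that turns either way, more than a full turn, about the vertical axis through its origin (centre of its underside, 24 mm above the bench; top face 38 mm above the bench). About 2 N sideways at a rim post turns it; it stops almost at once when no longer pushed. Carries eight posts and four pockets (see those)
- post0 (a point): centre of the top of one of eight alike blue upright posts on the turntable's rim, 14 mm thick and 28 mm tall, tops 66 mm above the bench. They stand 120 mm from the axis, every 45 degrees, at 0, 45, 90 ... 315 degrees from the turntable's own x axis; this is the one at 0
- pocket0 (a point): centre of the floor (39 mm above the bench) of one of four alike square grey pockets on the turntable, 50 mm outside, 2 mm walls, tops 48 mm above the bench. They lie 62 mm from the axis at 0, 90, 180 and 270 degrees from the turntable's own x axis; this is the one at 0. Each holds one loose spare
- connector_mid (a point): centre of the marked spare: beige plastic connector hood with a bright orange label on top and a steel plug end, 41 x 36 mm and 18 mm high, lying loose in one of the four pockets (any of them)
- fan_mid (a point): centre of a spare: black square cooling fan, 40 x 40 x 20 mm, loose in a pocket
- plug_mid (a point): middle of the body of a spare: black round mains plug, 38 mm across, 22 mm high, with three steel blades that stand up to 37 mm, loose in a pocket
- sockets_mid (a point): centre of a spare: grey double socket box, 36 x 40 x 26 mm, with two dark openings on top, loose in a pocket
- screwdriver: bystander: screwdriver lying on the bench to the left of the carousel; origin underneath its middle
- tester: bystander: yellow handheld tester, 130 x 72 x 32 mm, on the bench to the right; origin at the centre of its underside
- spray: bystander: blue spray can, 52 mm across and 150 mm tall, to the right; origin at the centre of its underside
- mug: bystander: white mug, 80 mm across and 90 mm tall, to the left; origin at the centre of its underside
- jar: bystander: pale jar with a black cap, 60 mm across and 70 mm tall, to the right; origin at the centre of its underside
Not all that is in view belongs to the job. Leave any pink look-alike of the part that bears plug_mid alone.

How it is judged:
By the outcome, as a careful person would: the job done as asked, in the order asked, and still so for the second after the job is handed in, with the robot touching nothing.
It also fails if it takes over 48 s, if anything falls off the work surface, if the arm or the gripper's body presses on something with over 40 N, if the wrist force passes 120 N, or if a joint passes its speed limit or range.

## Working session

There is one attempt and no reset: what is moved stays moved. The work goes in short steps, each a Python script; the robot and the scene stay as the last script left them, time stands still between calls to the robot, and variables do not carry over. Pictures are saved under pics/ and viewed, at most 10 in all, crops included, and the job is handed in when it is done.

```bash
mkdir -p pics; ls; python3 - <<'E'
from rig import *
import cv2
for n in("scene","top"):
    p,d=camera(n); cv2.imwrite(f"pics/{n}0.png",p[:,:,::-1]); import numpy as np; np.savez(f"{n}0.npz",p=p,d=d)
    print(camera_params(n))
print(sense()["time_s"])
E
```

```text
pics
{'K': array([[534.89168504,   0.        , 319.21131137],
       [  0.        , 534.89168504, 238.61637718],
       [  0.        ,   0.        ,   1.        ]]), 'position': array([1.56430341, 0.06707959, 0.68470781]), 'rotation': array([[-0.06779493,  0.53144247, -0.84437714],
       [ 0.99758861,  0.02350319, -0.06530359],
       [-0.01485955, -0.84676827, -0.53175435]])}
{'K': array([[486.71482339,   0.        , 312.24739366],
       [  0.        , 486.71482339, 238.09676533],
       [  0.        ,   0.        ,   1.        ]]), 'position': array([ 0.48390127, -0.03044479,  1.3274636 ]), 'rotation': array([[-0.01280726, -0.99639139,  0.08390572],
       [-0.99964004,  0.01473691,  0.02241896],
       [-0.02357457, -0.08358839, -0.99622147]])}
0.1
```

View pics/scene0.png

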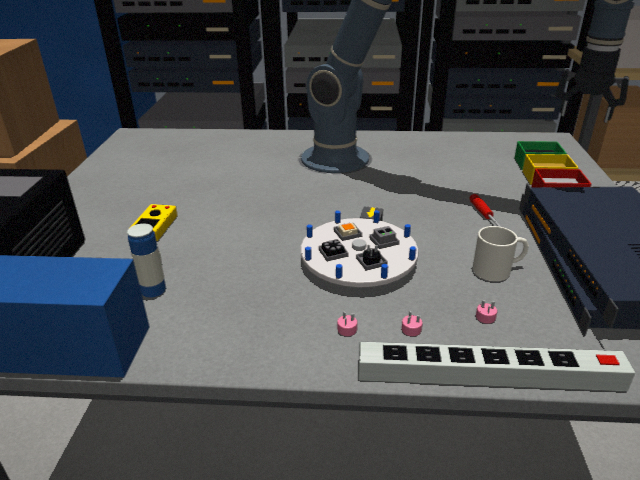

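View pics/top0.png

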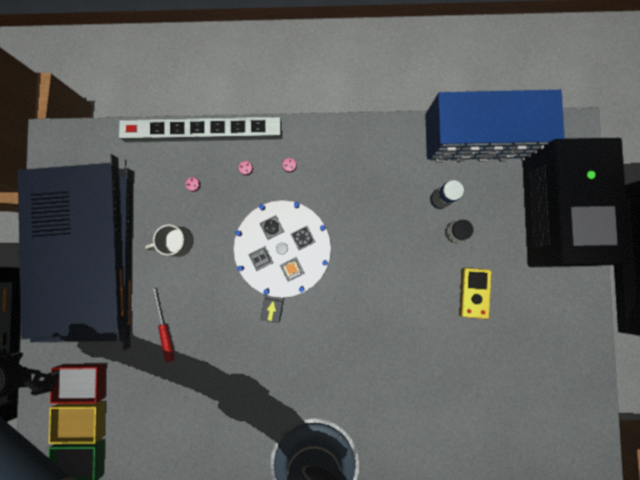

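The top view shows the carousel centred near (282,248), with the orange-labelled connector at (291,269) and the arrow at (271,309). The other spares are the fan at (303,237), the plug at (272,227) and the sockets at (260,258). Only the one at (291,269) is beige with orange. I'll measure it and confirm with a crop.

```bash
cat > h.py <<'E'
import numpy as np, cv2
from rig import *
P=camera_params("top")
def ray(uv,z):
    uv=np.atleast_2d(uv).astype(float)
    d=np.c_[uv,np.ones(len(uv))]@np.linalg.inv(P["K"]).T@P["rotation"].T
    o=P["position"]; return (o+d*((z-o[2])/d[:,2])[:,None])[:,:2]
def cents(m,amin):
    n,_,s,c=cv2.connectedComponentsWithStats(m.astype(np.uint8))
    return [c[i] for i in range(1,n) if s[i,4]>=amin]
def measure(img):
    hsv=cv2.cvtColor(img,cv2.COLOR_RGB2HSV).astype(int); H,S,V=hsv[...,0],hsv[...,1],hsv[...,2]
    roi=np.zeros(H.shape,bool); roi[185:335,220:345]=1
    posts=ray(cents(roi&(H>100)&(H<130)&(S>130)&(V>60),6),.060)
    org=ray(cents(roi&(H>5)&(H<19)&(S>150)&(V>120),15),.057)
    arr=ray(cents(roi&(H>=22)&(H<35)&(S>130)&(V>120),15),.034)
    return posts,org,arr
def state(img):
    posts,org,arr=measure(img)
    A=np.c_[2*posts,np.ones(len(posts))]; s=np.linalg.lstsq(A,(posts**2).sum(1),rcond=None)[0]
    c=s[:2]; r=np.sqrt(s[2]+c@c)
    pa=np.degrees(np.arctan2(*(posts-c).T[::-1])); 
    tt=np.degrees(np.angle(np.exp(8j*np.radians(pa)).mean()))/8
    ang=lambda p:np.degrees(np.arctan2(p[1]-c[1],p[0]-c[0]))
    return dict(c=c,r=r,n=len(posts),posts=np.sort(pa).round(1),tt=tt,org=[(ang(o).round(1),np.hypot(*(o-c)).round(3)) for o in org],arr=[(ang(o).round(1),np.hypot(*(o-c)).round(3)) for o in arr])
E
python3 - <<'E'
from h import *
p=np.load("top0.npz")["p"]
print(state(p))
cv2.imwrite("pics/c0.png",cv2.resize(p[190:330,215:350,::-1],None,fx=4,fy=4,interpolation=2))
E
```

```text
{'c': array([0.56751449, 0.0802176 ]), 'r': np.float64(0.12016287317139966), 'n': 8, 'posts': array([-154.5, -109.6,  -65. ,  -19.9,   25.1,   70.3,  115.8,  160.3]), 'tt': np.float64(-19.666351757107705), 'org': [(np.float64(-154.8), np.float64(0.061))], 'arr': [(np.float64(169.7), np.float64(0.168))]}
```

View pics/c0.png

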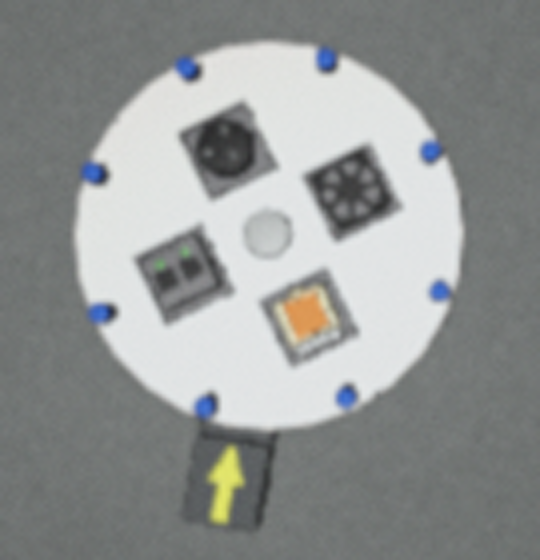

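Crop confirms it: a beige hood with an orange label and steel plug end at -154.7°. The arrow is at 169.7°, so the table must turn -35.6°. I'll push the far post at 25° clockwise, with the closed fingers on its + side, stop a little short, then look.

```bash
cat >> h.py <<'E'
C=np.array([.5675,.0802]); Z=.073
def pose(th,z=Z,r=.120,flip=1):
    a=np.radians(th); x=flip*np.array([-np.sin(a),np.cos(a),0]); zz=np.array([0,0,-1.])
    return np.r_[C+r*np.array([np.cos(a),np.sin(a)]),z],np.c_[x,np.cross(zz,x),zz]
def arc(a,b,step=5,feed=.05,flip=1):
    for t in np.linspace(a,b,int(np.ceil(abs(b-a)/step))+1)[1:]:
        p,R=pose(t,flip=flip); move_l(p,R,feed=feed)
def look(name):
    p,_=camera("top"); cv2.imwrite(f"pics/{name}.png",p[190:330,215:350,::-1].repeat(4,0).repeat(4,1)); return state(p)
E
python3 - <<'E'
from h import *
q0=np.array(sense()["joint_pos"]); best=None
for f in(1,-1):
    q=[inverse_kinematics(*pose(t,flip=f)) for t in(44,20,-2)]
    print(f,[None if k is None else np.round(k,2) for k in q])
    if all(k is not None for k in q):
        c=abs(q[0][6]-q0[6])
        if best is None or c<best[0]: best=(c,f)
f=best[1]; print("flip",f)
command_gripper(0.0,30)
p,R=pose(44,.2,flip=f); movep(p,R); print(sense()["time_s"],sense()["position"],sense()["wrist_force"])
print(move_l(pose(44,flip=f)[0],feed=.1,until_force=8))
s=sense(); print(s["position"],s["wrist_force"],s["finger_gap"])
arc(44,2,flip=f)   # contact at ~33.7; post then expected near -6.6
s=sense(); print(s["time_s"],s["wrist_force"])
print(look("p1"))
E
```

```text
1 [array([-0.42,  0.66,  0.16,  1.69, -0.13,  0.8 ,  0.57]), array([-0.43,  0.69,  0.28,  1.65, -0.24,  0.83,  0.31]), array([-0.44,  0.71,  0.4 ,  1.66, -0.35,  0.85,  0.07])]
-1 [array([-0.97,  0.96,  1.1 ,  1.73, -0.96,  1.1 , -1.91]), array([-0.88,  0.98,  1.1 ,  1.68, -0.97,  1.12, -2.28]), array([ 0.51,  1.03, -1.19,  1.59,  1.01,  1.23,  2.23])]
flip 1
2.9 [0.65336082 0.16577949 0.20009274] [-0.3949333   0.05165486  0.37920848]
False
[0.65438655 0.16367956 0.07383207] [ 0.02231838  0.04751214 -0.38594375] 0.00019876061469309149
7.3917 [ 0.06076213 -0.98949549  0.74727738]Traceback (most recent call last):
  File "<stdin>", line 16, in <module>
  File "h.py", line 34, in look
    p,_=camera("top"); cv2.imwrite(f"pics/{name}.png",p[190:330,215:350,::-1].repeat(4,0).repeat(4,1)); return state(p)
                                                                                                               ~~~~~^^^
  File "h.py", line 19, in state
    posts,org,arr=measure(img)
                  ~~~~~~~^^^^^
  File "h.py", line 15, in measure
    org=ray(cents(roi&(H>5)&(H<19)&(S>150)&(V>120),15),.057)
  File "h.py", line 6, in ray
    d=np.c_[uv,np.ones(len(uv))]@np.linalg.inv(P["K"]).T@P["rotation"].T
      ~~~~~~~~~~~~~~~~~~~~~~~~~~^~~~~~~~~~~~~~~~~~~~~~~~
ValueError: matmul: Input operand 1 has a mismatch in its core dimension 0, with gufunc signature (n?,k),(k,m?)->(n?,m?) (size 3 is different from 1)
```

View pics/p1.png

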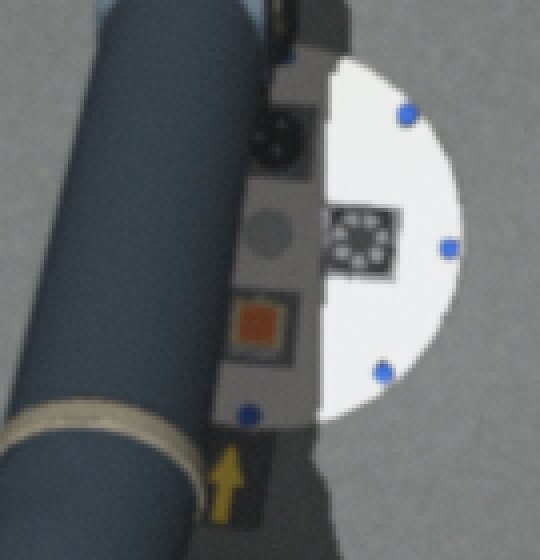

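The table has turned with the post as planned. The connector is now at crop (260,325), close to the arrow line, but the arm covers part of the view. I'll back off, lift and measure with a clear view.

```bash
python3 - <<'E'
from h import *
arc(2,10); move_l(pose(10,.2)[0],feed=.15)
move_joints([-1.135,.469,-.049,1.532,.024,1.141,-.082])
print(look("p2"),sense()["time_s"])
E
```

```text
{'c': array([0.56773214, 0.08036546]), 'r': np.float64(0.1203060354563056), 'n': 8, 'posts': array([-140.7,  -96.2,  -51.4,   -6.1,   39.5,   84.4,  129.5,  174.3]), 'tt': np.float64(-5.849265959336687), 'org': [(np.float64(174.4), np.float64(0.061))], 'arr': [(np.float64(169.7), np.float64(0.168))]} 11.3917
```

It's 4.5° short. With finger at 2° the post sat at -5.85°, so the fingers should end at -2.5°.

```bash
python3 - <<'E'
from h import *
movep(*pose(12,.2)); move_l(pose(12)[0],feed=.1,until_force=8)
arc(12,4); arc(4,-2.5,step=3.3,feed=.03); sleep(.2)
arc(-2.5,8); move_l(pose(8,.2)[0],feed=.15)
move_joints([-1.135,.469,-.049,1.532,.024,1.141,-.082])
print(look("p3"),sense()["time_s"])
E
```

```text
{'c': array([0.56725098, 0.08038459]), 'r': np.float64(0.12025084161698002), 'n': 8, 'posts': array([-144.9, -100.2,  -55.5,  -10.5,   34.6,   79.8,  124.7,  170.2]), 'tt': np.float64(-10.228566635713301), 'org': [(np.float64(169.6), np.float64(0.06))], 'arr': [(np.float64(169.7), np.float64(0.168))]} 20.8667
```

View pics/p3.png

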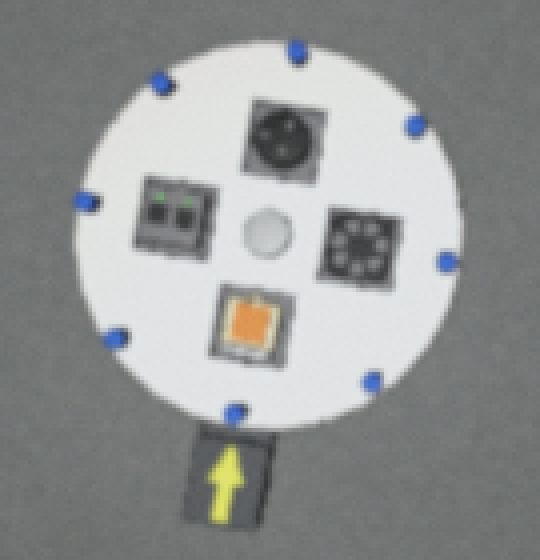

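The connector at crop (252,323) is in line with the arrow at (226,483) and the axis: 169.8° against 169.7°. All the spares are seated and the hand is clear.

```bash
python3 -c "
from rig import *
print(finish_job())"
```

```text
the job is handed in; nothing more can be done
None
```

The carousel is turned so the orange-labelled connector stands at the front, within about 0.1° of the yellow arrow in the last camera measurement. It took about 21 s; the hand is clear and the job is handed in.

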